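# Load a culture flask into the latched warming chamber

## Robot

A 6-joint arm with a two-finger parallel gripper is mounted at the origin on the work surface. World frame = base frame: x ahead of the robot, y to its left, z up, the work surface at z = 0. Lengths are in m, angles in degrees, forces in N, time in s.
With the tool pointing down it reaches from about 0.3 to 0.875 m from the base axis. Payload 4.2 kg.
Tool frame: the origin (TCP) lies on the centre line of the jaws, within the pads' length; the fingertips stand 14 mm ahead of it and the grasp point (between the pads) lies 5 mm behind it; z points along the fingers, y is the direction in which the jaws open and shut (so a half turn about z gives the same grasp; the last joint's range is limited). The gripper opens to 85 mm and grips with 20 to 120 N. Pads are 22 mm wide; open, the fingers measure 114 mm over their backs; the gripper's body (76 mm by 85 mm) begins 54 mm behind the grasp point. The pads swing forward as they close: fully open they stand 13 mm farther back than shut.
Start: joints at [-77.177, 18.312, 89.639, -0, 72.044, -1.146], TCP at [0.139, -0.558, 0.245] pointing down, gripper open.
Joint ranges: [-177.97, 177.97], [-48.28, 115.42], [12.27, 149.76], [-77.06, 257.06], [2.81, 150.46], [-146.56, 146.56]. Speed limits (degrees/s): [147.25, 147.25, 180, 180, 180, 180].

## Interface

Orientations are given as a 3x3 rotation matrix whose columns are the frame's x, y, z axes.
In Python, from rig import readout, imaging, manip gives the robot as it stands.
- The arm moves only by the tool apply_moves, never from a script. Its argument "series" is a list of rows, each a list of 7 numbers: the finger opening in m, from 0 to 0.0854, then the shift along the tool's x, y, z in m, then the turn, a rotation vector about the tool's x, y, z in rad. In form: [[jaw, dx, dy, dz, ax, ay, az], ...]. A call has 1 to 8 rows; each row shifts and turns the commanded pose from where the row before left it, along the tool's axes as they then stand; what a row does not reach is not made up. A row lasts 1/8 s, in which the tool goes at most 62.5 mm and 10.7 degrees, less where a joint would pass 70% of its speed; a pose out of reach is approached as far as the arm can. A call with a gripper value outside its range is refused whole. The fingers move at their own pace and stop on an object; "squeeze" is the grip in N (left out, the last holds). Time passes only in rows, so rows that do not move let the fingers close. It gives the time, the measured TCP pose, the force and the opening at its end, in the units of the state.
- readout.get_state(): the state, without advancing time (a new reading comes with each control period).
- imaging.get_image(name): name is "side" or "top"; returns a dict with "pixels" (400x640x3 uint8, red, green, blue), "range_z" (400x640 float32, m along the optical axis (not along the pixel's ray), 0 where there is no reading), "camera_matrix" (3x3 intrinsics, pixels), "xyz" and "attitude" of the camera in the world. Camera axes: x right, y down, z forward; pixel columns grow to the right and rows downward; lengths in m; the calibration is good to about 2 mm. A picture is of the moment at which its call begins.
- manip.sign_off(): hands the job in, once; it reports no verdict.
The state is a dict: "time": time; "joint_pos": joint angles; "joint_velocities": joint speeds; "joint_torque": joint torques, N m; "eef_pos": TCP position; "ee_rot": TCP orientation; "contact_force": force on the tool from outside, world axes, zero at the start; "torque": the same for the moment, N m; "grip_width": finger opening in m.
Only numpy, scipy, OpenCV 4.12 (cv2) and the standard library are available. Lean on these libraries where they do the work, as an engineer would, in place of code of your own. Each camera call takes 0.05 s, during which the arm holds its last target.

## Task

Open the bench warming chamber: lift the red paddle handle to release its latch and swing the lid up until it stands upright or leans back. Then take the red-capped culture flask from the bench and lay it flat on the chamber floor beside the flask already there, setting it down rather than dropping it. Leave the lid standing open for the next flask, and do not shift the other flasks, the amber bottle or the white jar nearest the chamber.

Things in the scene. Friction and masses are not known exactly. Their poses are not given: they have to be found in the camera images.
- chamber: White shallow warming chamber fixed to the bench, 200 (its x) x 280 (its y) x 75 mm high without the lid, walls 8 mm, open inside 184 x 264 mm, grey floor 20 mm above the bench. Origin: centre of the underside. Its -x side is the front (black control strip, latch inside), its +x side carries the hinge. The place of flask_inside is the -y half; the +y half is empty.
- lid_hinge (a point): The lid's hinge line, at its middle: at chamber (+100, 0, +75.5) mm; the line runs along the chamber's y.
- lid (a joint): Angle of the blue lid (200 x 280 x 12 mm, 0.35 kg) about the hinge line: 0 shut, 1.57 upright, 1.75 stop, leaning back. A stiff friction hinge: the lid stays where it is left; about 5 N at the handle lifts it. Shut, a hidden spring pawl under the lid's front edge holds it; it lets go once the paddle is raised more than about 0.4 rad and must stay raised until the lid is about 0.2 rad open. If let go sooner the pawl may rest on its keeper; lifting the paddle again frees it.
- paddle (a joint): Angle of the red paddle handle to the lid: 0 at rest, 0.6 stop, raised. Sprung back to 0; about 2 to 4 N at the grip bar lifts it. It pivots about a line on the lid parallel to the hinge, 115 mm from the hinge line towards the front and 24 mm above it (lid shut).
- paddle_grip (a point): Centre of the paddle's round red grip bar, 14 mm diameter, 100 mm long, parallel to the hinge line. At rest with the lid shut it is 185 mm in front of the hinge line and 42 mm above it, 30 mm above the lid's top. Between the bar and the rest of the paddle is a window 37 mm deep and 90 mm long for a finger, and the bar's front side is free. Raising the paddle lifts this bar; pulled on, at the paddle's stop, it swings the lid up. The round bar can roll between finger pads.
- flask_red_center (a point): Centre (half-way up) of the body of the loose red-capped clear flask, lying flat: body 70 (x) x 42 (y) x 26 mm (z), then a neck and a red cap, 25 mm diameter, that ends 64 mm from this point along +x. 35 to 70 g.
- flask_blue_center (a point): Centre of a similar loose flask with a blue cap, lying on the bench; leave alone.
- flask_inside_center (a point): Centre of a similar blue-capped flask lying in the -y half of the chamber, hidden until the lid is open; leave alone.
- bottle: Loose amber bottle with blue cap, 64 mm diameter, 160 mm high, origin under its centre; leave alone.
- jar_a: The loose white jar (80 mm diameter, 110 mm high with the steel pin on its top) that stands nearer the chamber, origin under its centre; leave alone.

How it is judged:
By the outcome, as a careful person would: the job done as asked, in the order asked, and still so for the second after the job is handed in, with the robot touching nothing.
It also fails if it takes over 64 s, if anything falls off the work surface, if the arm or the gripper's body presses on something with over 40 N, if the wrist force passes 120 N, or if a joint passes its speed limit or range.

## Working session

There is one attempt and no reset: what is moved stays moved. The work goes in short steps, Python scripts to look and compute and a tool call to move; the robot and the scene stay as the last step left them, time stands still between calls to the robot, and variables do not carry over. Pictures are saved under pics/ and viewed, and the job is handed in when it is done.

Besides the shell and the picture viewer there is one more tool, called after "Request:" as name(argument=value, ...), one argument or row to a line, values as JSON. apply_moves: Moves the arm, as the interface text tells. Its arguments: {"type":"object","properties":{"series":{"type":"array","items":{"type":"array","items":{"type":"number"}}},"squeeze":{"type":"number"}},"required":["series"]}

```bash
ls; mkdir -p pics; python3 - <<'E'
from rig import readout, imaging
import cv2,numpy as np
s=readout.get_state();print(s)
for n in("side","top"):
    d=imaging.get_image(n);cv2.imwrite(f"pics/{n}0.png",d["pixels"][:,:,::-1]);np.savez(f"{n}0.npz",**d)
    print(n,d["camera_matrix"],d["xyz"],d["attitude"])
E
```

```text
pics
{'time': 0.0, 'joint_pos': array([-7.71790057e+01,  1.83532002e+01,  8.97080403e+01, -3.87811882e-04,
        7.20461037e+01, -1.14599331e+00]), 'joint_velocities': array([-0.00436727, -0.03161975, -0.04107167,  0.00614173,  0.00153894,
       -0.02042918]), 'joint_torque': array([ 6.74318981e-04, -4.15527606e+01, -2.34162980e+01, -8.24554206e-06,
        8.27635056e-03, -9.25818568e-06]), 'eef_pos': array([ 0.13867673, -0.55753936,  0.24445556]), 'ee_rot': array([[ 9.70434456e-01,  2.41364430e-01, -4.22020922e-04],
       [ 2.41364797e-01, -9.70432740e-01,  1.82536983e-03],
       [ 3.10364298e-05, -1.87326278e-03, -9.99998245e-01]]), 'contact_force': array([0.2846443 , 0.06809672, 0.79788306]), 'torque': array([0.05898129, 0.0051274 , 0.00840469]), 'grip_width': 0.08581567169692267}
side [[423.31099664   0.         317.26041902]
 [  0.         423.31099664 204.54381812]
 [  0.           0.           1.        ]] [0.23122044 0.6486959  0.78057416] [[-0.8723587  -0.31523612  0.37365289]
 [-0.48840086  0.59533418 -0.63799829]
 [-0.02132823 -0.73905575 -0.67330654]]
top [[512.42506457   0.         325.64022621]
 [  0.         512.42506457 202.19024642]
 [  0.           0.           1.        ]] [0.47332189 0.00690079 1.25611728] [[-0.01471867 -0.99361986  0.11181656]
 [-0.99981208  0.01321417 -0.01418434]
 [ 0.01261628 -0.11200432 -0.99362763]]
```

View pics/side0.png

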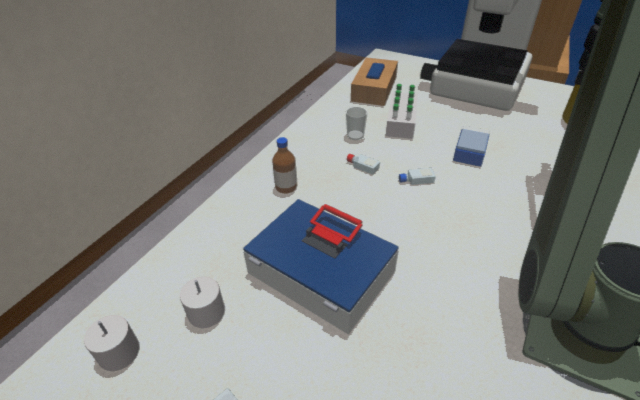

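View pics/top0.png

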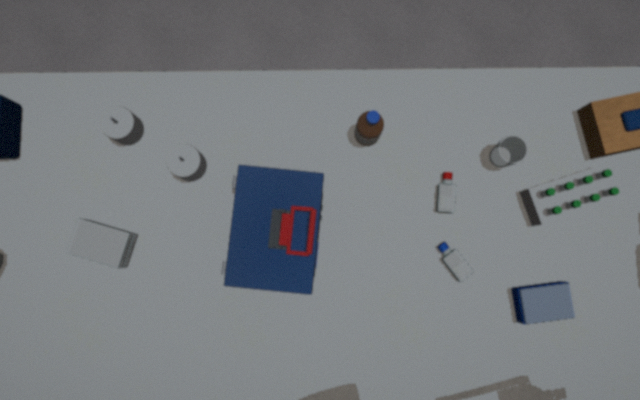

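The top view shows the lid at about (275,230) with the red bar near (308,230), so its front faces world -y. The red-capped flask is at (447,195), the blue-capped flask at (457,265), the bottle at (370,128) and jar_a at (184,162).

```bash
cat > h.py <<'E'
import numpy as np,cv2
def load(f): return dict(np.load(f))
def ray(d,u,v):
    K=d["camera_matrix"];r=np.array([(u-K[0,2])/K[0,0],(v-K[1,2])/K[1,1],1.]);return d["attitude"]@r
def plane(d,u,v,z):
    r=ray(d,u,v);o=d["xyz"];return o+r*(z-o[2])/r[2]
def cloud(d):
    K=d["camera_matrix"];z=d["range_z"];v,u=np.mgrid[:400,:640]
    P=np.stack([(u-K[0,2])/K[0,0]*z,(v-K[1,2])/K[1,1]*z,z],-1)
    W=P@d["attitude"].T+d["xyz"];W[z==0]=np.nan;return W
def hsv(d): return cv2.cvtColor(d["pixels"],cv2.COLOR_RGB2HSV)
def red(d):
    h=hsv(d);return (((h[...,0]<8)|(h[...,0]>172))&(h[...,1]>150)&(h[...,2]>70)).astype(np.uint8)
def blue(d):
    h=hsv(d);return ((h[...,0]>100)&(h[...,0]<130)&(h[...,1]>120)&(h[...,2]>40)).astype(np.uint8)
def comps(m,mn=15):
    n,l,s,c=cv2.connectedComponentsWithStats(m,connectivity=8)
    return [(l==i,s[i],c[i]) for i in range(1,n) if s[i,4]>=mn]
E
python3 - <<'E'
from h import *
np.set_printoptions(precision=4,suppress=True)
for n in("top","side"):
    d=load(n+"0.npz");W=cloud(d)
    for nm,f in(("red",red),("blue",blue)):
        for m,s,c in comps(f(d)):
            P=W[m];P=P[~np.isnan(P[:,0])]
            cn,_=cv2.findContours(m.astype(np.uint8),0,2)
            r=cv2.minAreaRect(max(cn,key=len))
            print(n,nm,s,c.round(1),"med",np.median(P,0) if len(P) else None,"min",P.min(0),"max",P.max(0))
            if s[4]>500 or nm=="red": print("   rect",[plane(d,*p,0.0875 if nm=='blue' else .1175)[:2].round(4) for p in cv2.boxPoints(r)],cv2.boxPoints(r).round(1).tolist())
E
```

```text
top red [443 173   9   6  38] [446.8 175.3] med [ 0.6745 -0.3075  0.0234] min [ 0.6676 -0.3188  0.0164] max [ 0.6808 -0.2977  0.0283]
   rect [array([ 0.6552, -0.2741]), array([ 0.6663, -0.2764]), array([ 0.6631, -0.2939]), array([ 0.6521, -0.2916])] [[442.70001220703125, 176.89999389648438], [443.5, 172.10000610351562], [451.29998779296875, 173.39999389648438], [450.5, 178.1999969482422]]
top red [279 206  37  50 742] [296.  230.1] med [0.5412 0.0688 0.1101] min [0.4846 0.0146 0.0863] max [0.5953 0.0964 0.1301]
   rect [array([0.4914, 0.098 ]), array([0.5978, 0.0865]), array([0.5892, 0.0132]), array([0.4829, 0.0254])] [[277.79998779296875, 252.3000030517578], [282.79998779296875, 204.39999389648438], [315.6000061035156, 207.8000030517578], [310.70001220703125, 255.6999969482422]]
top blue [367 111  12  13 127] [372.5 117. ] med [ 0.7837 -0.1149  0.1592] min [ 0.77   -0.127   0.1543] max [ 0.7976 -0.1022  0.1645]
top blue [622 110  18  20 281] [631.7 119.4] med [ 0.7945 -0.7379  0.081 ] min [ 0.7697 -0.7578  0.0737] max [ 0.8173 -0.7171  0.0875]
top blue [ 225  166   98  127 8018] [2
[... 2618 characters left out ...]
68 -0.4715  0.0031] max [ 0.3942 -0.4549  0.0473]
side blue [400 174   6   7  36] [402.6 176.9] med [ 0.4941 -0.2865  0.0225] min [ 0.4875 -0.2961  0.0124] max [ 0.503  -0.28    0.0273]
side blue [ 245  200  152  110 6995] [320.9 257. ] med [0.5146 0.1397 0.0875] min [ 0.3963 -0.0011  0.0819] max [0.6897 0.2239 0.0923]
   rect [array([0.6872, 0.1946]), array([ 0.7377, -0.0463]), array([0.3959, 0.0307]), array([0.3986, 0.2277])] [[243.60000610351562, 249.39999389648438], [283.5, 181.0], [396.6000061035156, 246.89999389648438], [356.70001220703125, 315.29998779296875]]
side blue [317 212  37  24 273] [335.  223.6] med [0.5474 0.0316 0.0875] min [0.5053 0.0072 0.0845] max [0.5913 0.0501 0.0909]
```

```bash
python3 - <<'E'
from h import *
np.set_printoptions(precision=4,suppress=True)
for n in("top","side"):
    d=load(n+"0.npz")
    def rect(m,z,nm):
        cn,_=cv2.findContours(m,0,2);c=max(cn,key=cv2.contourArea)[:,0]
        P=np.array([plane(d,u,v,z)[:2] for u,v in c],np.float32)*1000
        r=cv2.minAreaRect(P);print(n,nm,np.round(r[0],1),np.round(r[1],1),round(r[2],1))
    m=blue(d)|red(d)
    x=[k for k,s,c in comps(m) if s[4]>6500]
    best=min(x,key=lambda k:abs(np.nanmedian(cloud(d)[k][:,2])-.0875)); 
    # lid: drop stuff on red
    rect(cv2.morphologyEx(best.astype(np.uint8),cv2.MORPH_OPEN,np.ones((3,3))),.0875,"lid")
    rd=[k for k,s,c in comps(red(d)) if s[4]>400][0]
    rect(rd.astype(np.uint8),.1175,"paddle")
    # red flask
    W=cloud(d)
    cap=[c for k,s,c in comps(red(d)) if s[4]<100][0]
    print("cap c",plane(d,*cap,.02))
    m=((W[...,2]>.012)&(W[...,2]<.05)&(abs(W[...,0]-.64)<.09)&(abs(W[...,1]+.31)<.07)).astype(np.uint8)
    for k,s,c in comps(m,30):
        print(s,np.median(W[k],0));rect(k.astype(np.uint8),.02,"flask")
for n,(a,b,c,e) in {"top":(400,140,520,300),"side":(320,140,450,200)}.items():
    d=load(n+"0.npz");im=d["pixels"][b:e,a:c,::-1];cv2.imwrite(f"pics/{n}_fl.png",cv2.resize(im,None,fx=5,fy=5,interpolation=2)[:600])
E
```

```text
top lid [546.3 107.4] [195.7 272.6] 83.4
top paddle [540.3  55.7] [ 73.4 107. ] 83.4
cap c [ 0.6749 -0.3086  0.02  ]
[436 172  20  42 638] [ 0.6257 -0.3038  0.0248]
top flask [ 633.1 -305.2] [ 44.6 101. ] 84.0
side lid [540.3  99.9] [221.1 275.8] 83.2
side paddle [535.9  61.8] [ 90.5 111.2] 83.5
cap c [ 0.6717 -0.3074  0.02  ]
[347 154  33  18 338] [ 0.6198 -0.3002  0.0244]
side flask [ 628.1 -304.1] [ 57.8 105.2] 84.5
```

View pics/top_fl.png

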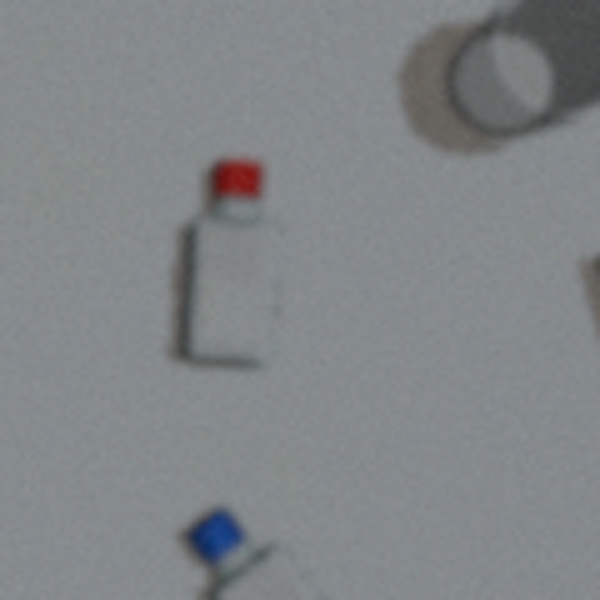

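Request:
apply_moves(
  series=[
    [0.085,0.03,-0.027,0,0,0,0],
    [0.06,0.034,-0.03,0,0,0,0],
    [0.036,0.034,-0.03,0,0,0,0],
    [0.036,0.034,-0.03,0,0,0,0],
    [0.036,0.034,-0.03,0,0,0,0],
    [0.036,0.034,-0.03,0,0,0,0],
    [0.036,0.034,-0.03,0,0,0,0],
    [0.036,0.034,-0.03,0,0,0,0],
  ],
  squeeze=40,
)

```text
time: 1.1
eef_pos: [0.3422, -0.2619, 0.2451]
ee_rot: [[0.97, 0.241, -0.0], [0.241, -0.97, 0.0], [-0.0, -0.0, -1.0]]
contact_force: [0.3, -0.6, 0.7]
grip_width: 0.0361
```

```bash
cat > g.py <<'E'
import numpy as np
from scipy.spatial.transform import Rotation as Ro
from rig import readout
np.set_printoptions(precision=4,suppress=True)
CX=np.array([.115,.9934,0]);CY=np.array([-.9934,.115,0]);Z=np.array([0,0,1.])
O=np.array([.5463,.1074,0])   # chamber origin
H=O+.1*CX+.0755*Z
def down(yaw_y): # tool down, tool y at world yaw
    y=np.array([np.cos(yaw_y),np.sin(yaw_y),0]);z=-Z;return np.c_[np.cross(y,z),y,z]
def go(p,R,tag="",s=None,p0=None,R0=None):
    s=s or readout.get_state()
    p0=s["eef_pos"] if p0 is None else p0;R0=s["ee_rot"] if R0 is None else R0
    d=R0.T@(np.array(p)-p0);w=Ro.from_matrix(R0.T@R).as_rotvec()
    print(tag,"d",d,"turn",w,"|d|",np.linalg.norm(d).round(4));return d,w
def st():
    s=readout.get_state();print("t",round(s["time"],2),"p",s["eef_pos"],"F",s["contact_force"],"g",round(s["grip_width"],4),"j",s["joint_pos"].round(1));print(s["ee_rot"]);return s
E
python3 -c "
from g import *
s=st();go([.5366,.024,.2],np.c_[-CY,-CX,-Z])"
```

```text
t 1.1 p [ 0.3422 -0.2619  0.2451] F [ 0.2825 -0.5786  0.6724] g 0.0361 j [-39.    5.2 106.9   0.   67.9  37.1]
[[ 0.9705  0.2412 -0.0002]
 [ 0.2412 -0.9705  0.0002]
 [-0.0001 -0.0002 -1.    ]]
 d [ 0.2577 -0.2306  0.0451] turn [-0.0002  0.0002  0.3589] |d| 0.3487
```

Request:
apply_moves(
  series=[
    [0.036,0.043,-0.0385,0,0,0,0],
    [0.036,0.043,-0.0385,0,0,0,0],
    [0.036,0.043,-0.0385,0.01,0,0,0],
    [0.036,0.043,-0.0385,0.01,0,0,0],
    [0.036,0.043,-0.0385,0.01,0,0,0],
    [0.036,0.043,-0.0385,0.015,0,0,0],
    [0.036,0,0,0,0,0,0.18],
    [0.036,0,0,0,0,0,0.18],
  ],
)

```text
time: 2.1
eef_pos: [0.5361, 0.0241, 0.1992]
ee_rot: [[0.993, -0.12, -0.002], [-0.12, -0.993, -0.0], [-0.002, 0.0, -1.0]]
contact_force: [0.2, -0.3, 1.0]
grip_width: 0.036
```

```bash
python3 -c "
from g import *
import cv2
from rig import imaging
s=st();go([.5366,.024,.115],np.c_[-CY,-CX,-Z])
for n in('top','side'):
    d=imaging.get_image(n);cv2.imwrite(f'pics/{n}1.png',d['pixels'][:,:,::-1]);np.savez(f'{n}1.npz',**d)
"
```

```text
t 2.1 p [0.5361 0.0241 0.1992] F [ 0.2201 -0.3284  0.9861] g 0.036 j [ 1.3 16.9 98.7 -0.  64.5 98.2]
[[ 0.9928 -0.12   -0.0021]
 [-0.12   -0.9928 -0.0002]
 [-0.0021  0.0004 -1.    ]]
 d [ 0.0006 -0.      0.0842] turn [ 0.0004  0.0021 -0.0051] |d| 0.0842
```

View pics/side1.png

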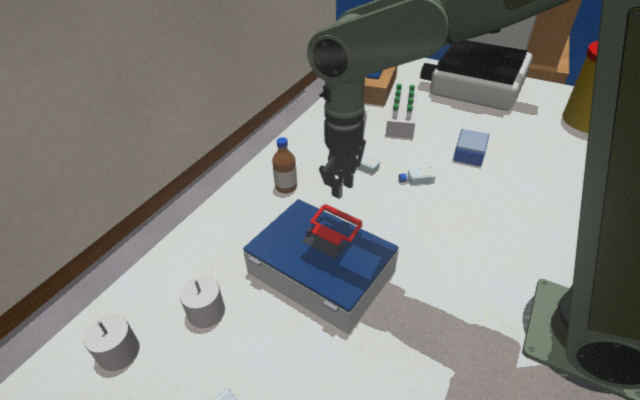

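The gripper stands above the bar: fingertips at about (338,190), bar at about (340,212). I'm descending to it.

Request:
apply_moves(
  series=[
    [0.036,0,0,0.025,0,0,0],
    [0.036,0,0,0.025,0,0,0],
    [0.036,0,0,0.02,0,0,0],
    [0.036,0,0,0.014,0,0,0],
    [0.036,0,0,0,0,0,0],
  ],
)

```text
time: 2.82
eef_pos: [0.5357, 0.023, 0.1154]
ee_rot: [[0.993, -0.115, -0.002], [-0.115, -0.993, -0.0], [-0.002, 0.0, -1.0]]
contact_force: [-0.8, -0.4, 0.0]
grip_width: 0.036
```

```bash
python3 -c "
from g import *
import cv2
from rig import imaging
s=st()
out=[]
for n in('top','side'):
    d=imaging.get_image(n);np.savez(f'{n}2.npz',**d)
    a,b=(260,190) if n=='top' else (290,140)
    out.append(cv2.resize(d['pixels'][b:b+100,a:a+100,::-1],(400,400),interpolation=2))
cv2.imwrite('pics/c2.png',np.hstack(out))
"
```

```text
t 2.83 p [0.5357 0.023  0.1154] F [-0.7697 -0.4438  0.0168] g 0.036 j [  1.2  21.7 105.3  -0.   53.2  97.8]
[[ 0.9934 -0.1149 -0.0022]
 [-0.1149 -0.9934 -0.0001]
 [-0.0022  0.0004 -1.    ]]
```

View pics/c2.png

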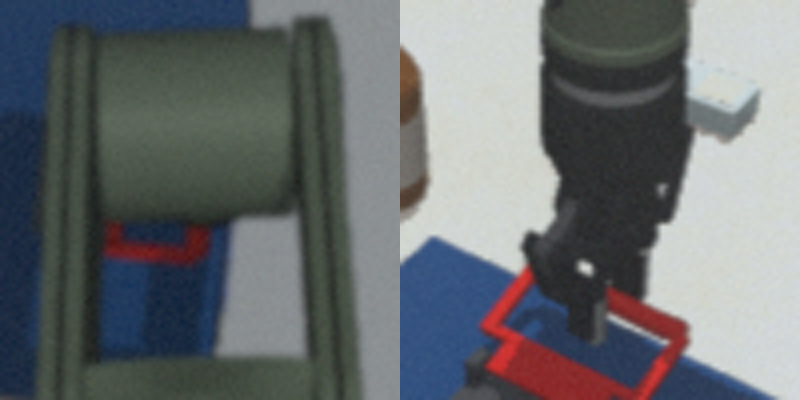

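One finger (side crop, about (590,320)) is through the window and the other is in front of the bar. I'm closing.

Request:
apply_moves(
  series=[
    [0.01,0,0,0,0,0,0],
    [0.01,0,0,0,0,0,0],
    [0.01,0,0,0,0,0,0],
    [0.01,0,0,0,0,0,0],
  ],
  squeeze=40,
)

```text
time: 3.42
eef_pos: [0.5369, 0.024, 0.1171]
ee_rot: [[0.993, -0.116, 0.002], [-0.116, -0.993, 0.001], [0.002, -0.002, -1.0]]
contact_force: [0.1, 5.9, 3.5]
grip_width: 0.012
```

```bash
cat > path.py <<'E'
from g import *
def bar(phi,th):
    fr=.115+.070*np.cos(phi)-.018*np.sin(phi); up=.024+.018*np.cos(phi)+.070*np.sin(phi)
    c,s=np.cos(th),np.sin(th); return H-CX*(fr*c-up*s)+Z*(up*c+fr*s)
def tool(phi,th,al,off=0.): # off: tcp ahead of bar along tool z
    z=-Z*np.cos(al)+CX*np.sin(al);x=-CY;R=np.c_[x,np.cross(z,x),z];return bar(phi,th)+off*z,R
def rows(way,p0=None,R0=None):
    s=readout.get_state()
    p=s["eef_pos"] if p0 is None else p0;R=s["ee_rot"] if R0 is None else R0
    for w in way:
        q,Q=tool(*w);d,t=R.T@(q-p),Ro.from_matrix(R.T@Q).as_rotvec()
        print(np.round(d,4).tolist(),np.round(t,3).tolist(),"bar",bar(*w[:2]).round(4));p,R=q,Q
E
python3 - <<'E'
from path import *
print(bar(0,0))
N=24
way=[(.15*i,0,0) for i in range(5)]
way+=[(.6,1.7*i/N,1.05*i/N) for i in range(1,N+1)]
rows(way)
E
```

```text
[0.5365 0.023  0.1175]
[-0.0003, 0.001, -0.0004] [-0.002, -0.002, -0.001] bar [0.5365 0.023  0.1175]
[0.0, -0.0035, -0.0103] [0.0, 0.0, 0.0] bar [0.5369 0.0264 0.1278]
[0.0, -0.005, -0.0096] [0.0, 0.0, 0.0] bar [0.5375 0.0314 0.1374]
[0.0, -0.0064, -0.0088] [0.0, 0.0, 0.0] bar [0.5382 0.0377 0.1462]
[-0.0, -0.0076, -0.0077] [0.0, 0.0, 0.0] bar [0.5391 0.0452 0.1539]
[-0.0, -0.006, -0.0113] [0.044, 0.0, 0.0] bar [0.5398 0.0511 0.1652]
[0.0, -0.0072, -0.0106] [0.044, -0.0, -0.0] bar [0.5406 0.0578 0.1761]
[-0.0, -0.0084, -0.0097] [0.044, 0.0, 0.0] bar [0.5414 0.0653 0.1864]
[0.0, -0.0094, -0.0086] [0.044, -0.0, 0.0] bar [0.5424 0.0734 0.1962]
[0.0, -0.0103, -0.0075] [0.044, -0.0, -0.0] bar [0.5434 0.0822 0.2054]
[0.0, -0.0111, -0.0063] [0.044, -0.0, -0.0] bar [0.5445 0.0917 0.214 ]
[0.0, -0.0118, -0.005] [0.044, -0.0, 0.0] bar [0.5456 0.1017 0.2218]
[-0.0, -0.0123, -0.0036] [0.044, -0.0, -0.0] bar [0.5469 0.1123 0.2289]
[0.0, -0.0126, -0.0022] [0.044, 0.0, -0.0] bar [0.5481 0.1233 0.2353]
[-0.0, -0.0128, -0.0007] [0.044, 0.0, -0.0] bar [0.5495 0.1347 0.2408]
[0.0, -0.0128, 0.0008] [0.0
[... 243 characters left out ...]
0.2545]
[-0.0, -0.0111, 0.0063] [0.044, 0.0, -0.0] bar [0.5566 0.1961 0.2557]
[-0.0, -0.0103, 0.0076] [0.044, 0.0, -0.0] bar [0.558  0.2088 0.256 ]
[0.0, -0.0094, 0.0087] [0.044, 0.0, 0.0] bar [0.5595 0.2215 0.2554]
[0.0, -0.0083, 0.0097] [0.044, 0.0, 0.0] bar [0.561  0.2341 0.2539]
[-0.0, -0.0072, 0.0106] [0.044, 0.0, -0.0] bar [0.5624 0.2466 0.2515]
[0.0, -0.0059, 0.0113] [0.044, 0.0, 0.0] bar [0.5638 0.2589 0.2482]
[0.0, -0.0046, 0.0119] [0.044, -0.0, -0.0] bar [0.5652 0.2709 0.2441]
[-0.0, -0.0032, 0.0124] [0.044, -0.0, 0.0] bar [0.5666 0.2826 0.2391]
[-0.0, -0.0017, 0.0127] [0.044, -0.0, -0.0] bar [0.5679 0.2939 0.2333]
[0.0, -0.0003, 0.0128] [0.044, 0.0, 0.0] bar [0.5691 0.3048 0.2267]
```

```bash
python3 - <<'E'
from path import *
N=24
way=[(.15*i,0,0) for i in range(5)]
way+=[(.6,1.7*i/N,-.48*i/N) for i in range(1,N+1)]
rows(way)
E
```

```text
[-0.0003, 0.001, -0.0004] [-0.002, -0.002, -0.001] bar [0.5365 0.023  0.1175]
[0.0, -0.0035, -0.0103] [0.0, 0.0, 0.0] bar [0.5369 0.0264 0.1278]
[0.0, -0.005, -0.0096] [0.0, 0.0, 0.0] bar [0.5375 0.0314 0.1374]
[0.0, -0.0064, -0.0088] [0.0, 0.0, 0.0] bar [0.5382 0.0377 0.1462]
[-0.0, -0.0076, -0.0077] [0.0, 0.0, 0.0] bar [0.5391 0.0452 0.1539]
[-0.0, -0.006, -0.0113] [-0.02, -0.0, 0.0] bar [0.5398 0.0511 0.1652]
[0.0, -0.0065, -0.011] [-0.02, -0.0, 0.0] bar [0.5406 0.0578 0.1761]
[-0.0, -0.0071, -0.0106] [-0.02, -0.0, 0.0] bar [0.5414 0.0653 0.1864]
[0.0, -0.0076, -0.0103] [-0.02, 0.0, 0.0] bar [0.5424 0.0734 0.1962]
[0.0, -0.0081, -0.0099] [-0.02, -0.0, -0.0] bar [0.5434 0.0822 0.2054]
[0.0, -0.0086, -0.0095] [-0.02, 0.0, 0.0] bar [0.5445 0.0917 0.214 ]
[0.0, -0.0091, -0.009] [-0.02, -0.0, -0.0] bar [0.5456 0.1017 0.2218]
[-0.0, -0.0095, -0.0085] [-0.02, -0.0, 0.0] bar [0.5469 0.1123 0.2289]
[0.0, -0.0099, -0.008] [-0.02, -0.0, -0.0] bar [0.5481 0.1233 0.2353]
[-0.0, -0.0103, -0.0075] [-0.02, -0.0, -0.0] bar [0.5495 0.1347 0.2408]
[0.0, -0.0107, -0.007] [-0.02, 0.0, 0.0] bar [0.5508
[... 228 characters left out ...]
-0.0, -0.0119, -0.0047] [-0.02, -0.0, -0.0] bar [0.5566 0.1961 0.2557]
[-0.0, -0.0121, -0.0041] [-0.02, 0.0, -0.0] bar [0.558  0.2088 0.256 ]
[0.0, -0.0123, -0.0034] [-0.02, -0.0, 0.0] bar [0.5595 0.2215 0.2554]
[0.0, -0.0125, -0.0028] [-0.02, 0.0, 0.0] bar [0.561  0.2341 0.2539]
[-0.0, -0.0126, -0.0022] [-0.02, -0.0, -0.0] bar [0.5624 0.2466 0.2515]
[0.0, -0.0127, -0.0015] [-0.02, 0.0, 0.0] bar [0.5638 0.2589 0.2482]
[0.0, -0.0128, -0.0009] [-0.02, -0.0, -0.0] bar [0.5652 0.2709 0.2441]
[-0.0, -0.0128, -0.0002] [-0.02, 0.0, 0.0] bar [0.5666 0.2826 0.2391]
[-0.0, -0.0128, 0.0004] [-0.02, -0.0, 0.0] bar [0.5679 0.2939 0.2333]
[0.0, -0.0127, 0.0011] [-0.02, 0.0, 0.0] bar [0.5691 0.3048 0.2267]
```

Request:
apply_moves(
  series=[
    [0.01,0,-0.0035,-0.01,0,0,0],
    [0.01,0,-0.005,-0.0095,0,0,0],
    [0.01,0,-0.0065,-0.009,0,0,0],
    [0.01,0,-0.0075,-0.0075,0,0,0],
    [0.01,0,0,0,0,0,0],
  ],
)

```text
time: 4.05
eef_pos: [0.5391, 0.043, 0.1541]
ee_rot: [[0.994, -0.114, 0.001], [-0.114, -0.993, -0.006], [0.002, 0.006, -1.0]]
contact_force: [1.0, -9.6, 2.5]
grip_width: 0.0126
```

```bash
cat > snap.py <<'E'
import sys
from g import *
import cv2
from rig import imaging
t=sys.argv[1]
s=st();out=[]
for n in('top','side'):
    d=imaging.get_image(n);np.savez(f'{n}{t}.npz',**d);out.append(d['pixels'][:,:,::-1])
if len(sys.argv)>2:
    a=[int(v) for v in sys.argv[2:]]
    out=[cv2.resize(o[y:y+150,x:x+200],(400,300),interpolation=2) for o,(x,y) in zip(out,[a[:2],a[2:]])]
else: out=[cv2.resize(o,(400,250),interpolation=3) for o in out]
cv2.imwrite(f'pics/s{t}.png',np.hstack(out))
E
python3 snap.py 3 220 140 240 120
```

```text
t 4.05 p [0.5391 0.043  0.1541] F [ 0.9674 -9.6091  2.5424] g 0.0126 j [  3.5  19.6 102.   -0.4  58.4 100.3]
[[ 0.9935 -0.1138  0.0011]
 [-0.1138 -0.9935 -0.0061]
 [ 0.0018  0.0059 -1.    ]]
```

View pics/s3.png

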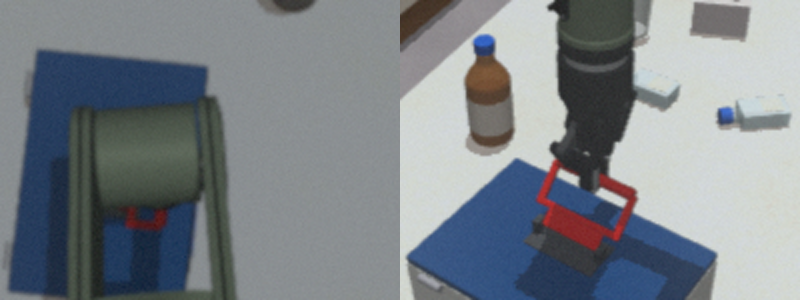

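The paddle is raised and its bar, at about (590,175) in the side crop, is held in the jaws. Next I swing the lid.

Request:
apply_moves(
  series=[
    [0.01,0,-0.006,-0.0115,-0.02,0,0],
    [0.01,0,-0.0065,-0.011,-0.02,0,0],
    [0.01,0,-0.007,-0.0105,-0.02,0,0],
    [0.01,0,-0.0075,-0.0105,-0.02,0,0],
    [0.01,0,-0.008,-0.01,-0.02,0,0],
    [0.01,0,-0.0085,-0.0095,-0.02,0,0],
  ],
)

```text
time: 4.9
eef_pos: [0.5442, 0.088, 0.2144]
ee_rot: [[0.993, -0.115, -0.014], [-0.115, -0.985, -0.128], [0.001, 0.129, -0.992]]
contact_force: [2.3, -10.5, 0.4]
grip_width: 0.0123
```

```bash
python3 snap.py 4 220 140 240 120
```

```text
t 4.9 p [0.5442 0.088  0.2144] F [  2.2588 -10.5004   0.3789] g 0.0123 j [ 11.9  18.6  94.3  -7.5  69.6 111.3]
[[ 0.9933 -0.1145 -0.0138]
 [-0.1153 -0.985  -0.1284]
 [ 0.0011  0.1291 -0.9916]]
```

View pics/s4.png

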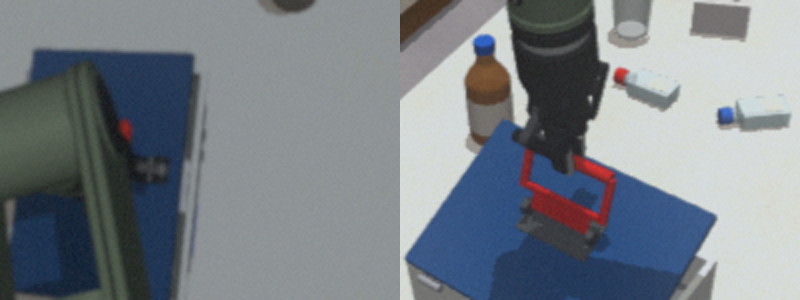

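The lid is lifting; its front edge gap shows at (700,275) in the side crop. I'm planning the rest with less tilt, to keep the last joint clear of its limit.

```bash
python3 - <<'E'
from path import *
N=24
rows([(.6,1.7*i/N,-.13-.12*min(1,(i-6)/12)) for i in range(6,N+1)])
E
```

```text
[-0.0002, -0.003, 0.001] [-0.002, -0.002, 0.001] bar [0.5445 0.0917 0.214 ]
[0.0, -0.009, -0.0091] [-0.01, -0.0, 0.0] bar [0.5456 0.1017 0.2218]
[-0.0, -0.0095, -0.0085] [-0.01, -0.0, 0.0] bar [0.5469 0.1123 0.2289]
[0.0, -0.01, -0.0079] [-0.01, -0.0, -0.0] bar [0.5481 0.1233 0.2353]
[-0.0, -0.0105, -0.0073] [-0.01, -0.0, -0.0] bar [0.5495 0.1347 0.2408]
[0.0, -0.0109, -0.0067] [-0.01, 0.0, -0.0] bar [0.5508 0.1465 0.2455]
[-0.0, -0.0113, -0.006] [-0.01, -0.0, -0.0] bar [0.5522 0.1586 0.2494]
[0.0, -0.0116, -0.0053] [-0.01, 0.0, 0.0] bar [0.5537 0.171  0.2524]
[-0.0, -0.0119, -0.0046] [-0.01, 0.0, 0.0] bar [0.5551 0.1835 0.2545]
[-0.0, -0.0122, -0.0038] [-0.01, 0.0, 0.0] bar [0.5566 0.1961 0.2557]
[-0.0, -0.0124, -0.0031] [-0.01, 0.0, 0.0] bar [0.558  0.2088 0.256 ]
[0.0, -0.0126, -0.0023] [-0.01, 0.0, 0.0] bar [0.5595 0.2215 0.2554]
[0.0, -0.0127, -0.0016] [-0.01, -0.0, 0.0] bar [0.561  0.2341 0.2539]
[-0.0, -0.0128, -0.0008] [0.0, -0.0, -0.0] bar [0.5624 0.2466 0.2515]
[0.0, -0.0128, 0.0001] [0.0, -0.0, -0.0] bar [0.5638 0.2589 0.2482]
[0.0, -0.0127, 0.001] [0.0, -0.0, -0.0] bar [0.5652 0.2709 0.2441]
[-0.0, -0.0126, 0.0019] [0.0, -0.0, -0.0] bar [0.5666 0.2826 0.2391]
[-0.0, -0.0125, 0.0028] [0.0, -0.0, -0.0] bar [0.5679 0.2939 0.2333]
[0.0, -0.0122, 0.0037] [0.0, -0.0, -0.0] bar [0.5691 0.3048 0.2267]
```

Request:
apply_moves(
  series=[
    [0.01,0,-0.009,-0.009,-0.01,0,0],
    [0.01,0,-0.0095,-0.0085,-0.01,0,0],
    [0.01,0,-0.01,-0.008,-0.01,0,0],
    [0.01,0,-0.0105,-0.0075,-0.01,0,0],
    [0.01,0,-0.011,-0.0065,-0.01,0,0],
    [0.01,0,-0.0115,-0.006,-0.01,0,0],
  ],
)

```text
time: 5.75
eef_pos: [0.5519, 0.1529, 0.2542]
ee_rot: [[0.993, -0.116, -0.018], [-0.117, -0.975, -0.191], [0.004, 0.192, -0.981]]
contact_force: [-2.7, -13.8, 18.8]
grip_width: 0.012
```

```bash
python3 snap.py 5 220 140 240 120
```

```text
t 5.75 p [0.5519 0.1529 0.2542] F [ -2.7467 -13.8145  18.7742] g 0.012 j [ 19.6  20.1  86.5 -10.2  78.3 118.9]
[[ 0.9931 -0.1156 -0.0185]
 [-0.117  -0.9747 -0.1907]
 [ 0.0041  0.1915 -0.9815]]
```

View pics/s5.png

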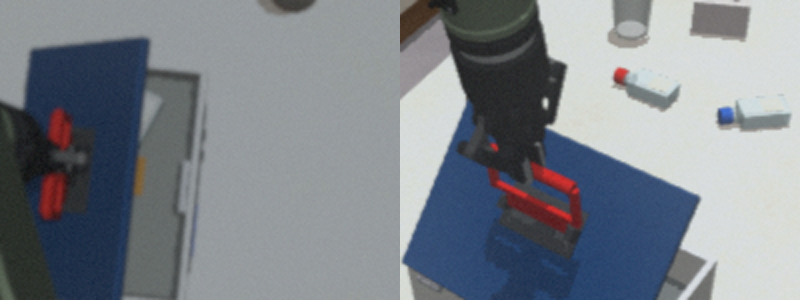

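```bash
python3 - <<'E'
from h import *
d=load('side5.npz');a=d['pixels'][170:250,270:370,::-1]
e=load('top5.npz');b=e['pixels'][170:250,220:320,::-1]
cv2.imwrite('pics/z5.png',np.hstack([cv2.resize(b,(400,320),interpolation=2),cv2.resize(a,(400,320),interpolation=2)]))
# lid angle from depth: fit plane on blue
W=cloud(d);m=blue(d).astype(bool);P=W[m];P=P[(abs(P[:,0]-.55)<.17)&(abs(P[:,1]-.12)<.14)&(P[:,2]>.07)]
c=np.median(P,0)
for _ in range(4):
    u,s,vt=np.linalg.svd(P-P.mean(0),full_matrices=False);r=(P-P.mean(0))@vt[2];P=P[abs(r)<max(.004,2*r.std())]
n=vt[2]*np.sign(vt[2][2]);print(n,np.degrees(np.arccos(n[2])),len(P))
E
```

```text
[0.08378205 0.71978859 0.68911897] 46.43959221621739 9162
```

View pics/z5.png

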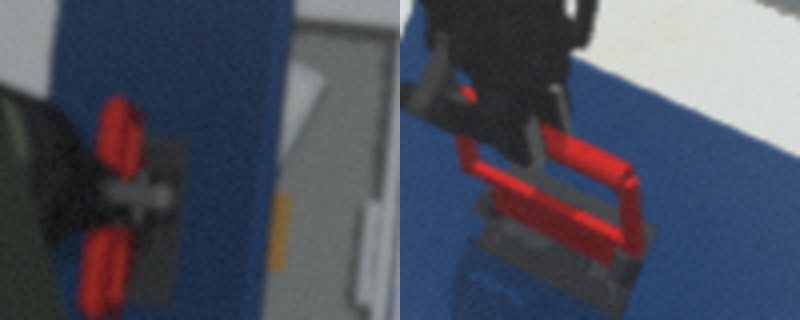

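The lid is at about 46°. The 19 N upward force fits the bar having rolled about 7 mm towards the fingertips. I'll loosen the jaws to a cage, push the tool back down over the bar, and pull with the front finger.

Request:
apply_moves(
  series=[
    [0.022,0,0,0,0,0,0],
    [0.022,0,0,0.003,0,0,0],
    [0.022,0,0,0.003,0,0,0],
    [0.022,0,0,0,0,0,0],
  ],
)

```text
time: 6.35
eef_pos: [0.5515, 0.1568, 0.2425]
ee_rot: [[0.993, -0.114, -0.022], [-0.116, -0.977, -0.179], [-0.001, 0.181, -0.984]]
contact_force: [-0.8, -4.8, 2.3]
grip_width: 0.0219
```

```bash
python3 snap.py 6 220 140 240 120
```

```text
t 6.35 p [0.5515 0.1568 0.2425] F [-0.7752 -4.8396  2.2821] g 0.0219 j [ 19.6  20.6  87.4  -9.5  76.9 118.8]
[[ 0.9932 -0.114  -0.0224]
 [-0.1161 -0.9769 -0.1793]
 [-0.0015  0.1807 -0.9835]]
```

View pics/s6.png

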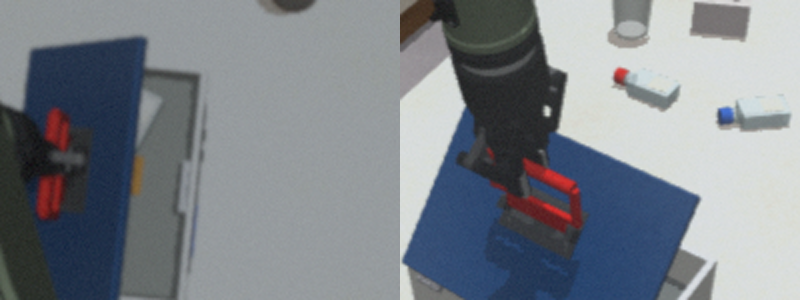

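The force has dropped to 5 N and the bar is still caged, so I'm continuing the arc.

```bash
python3 - <<'E'
from path import *
N=24
rows([(.6,1.7*i/N,-.18,.004) for i in range(12,N+2)])
E
```

```text
[0.0005, -0.0006, -0.0031] [0.002, 0.002, -0.001] bar [0.5522 0.1586 0.2494]
[0.0, -0.0117, -0.0052] [-0.0, -0.0, -0.0] bar [0.5537 0.171  0.2524]
[-0.0, -0.012, -0.0043] [-0.0, -0.0, -0.0] bar [0.5551 0.1835 0.2545]
[-0.0, -0.0123, -0.0035] [-0.0, -0.0, -0.0] bar [0.5566 0.1961 0.2557]
[-0.0, -0.0125, -0.0026] [-0.0, -0.0, -0.0] bar [0.558  0.2088 0.256 ]
[0.0, -0.0127, -0.0017] [-0.0, -0.0, -0.0] bar [0.5595 0.2215 0.2554]
[0.0, -0.0128, -0.0008] [-0.0, -0.0, -0.0] bar [0.561  0.2341 0.2539]
[-0.0, -0.0128, 0.0001] [-0.0, -0.0, -0.0] bar [0.5624 0.2466 0.2515]
[0.0, -0.0127, 0.001] [-0.0, -0.0, -0.0] bar [0.5638 0.2589 0.2482]
[0.0, -0.0126, 0.0019] [-0.0, -0.0, -0.0] bar [0.5652 0.2709 0.2441]
[-0.0, -0.0125, 0.0028] [-0.0, -0.0, -0.0] bar [0.5666 0.2826 0.2391]
[-0.0, -0.0122, 0.0037] [-0.0, -0.0, -0.0] bar [0.5679 0.2939 0.2333]
[0.0, -0.012, 0.0045] [-0.0, -0.0, -0.0] bar [0.5691 0.3048 0.2267]
[0.0, -0.0116, 0.0054] [-0.0, -0.0, -0.0] bar [0.5703 0.3151 0.2193]
```

Request:
apply_moves(
  series=[
    [0.022,0,-0.012,-0.005,0,0,0],
    [0.022,0,-0.012,-0.0045,0,0,0],
    [0.022,0,-0.0125,-0.0035,0,0,0],
    [0.022,0,-0.0125,-0.0025,0,0,0],
    [0.022,0,-0.0125,-0.0015,0,0,0],
    [0.022,0,-0.013,-0.001,0,0,0],
  ],
)

```text
time: 7.2
eef_pos: [0.5609, 0.2342, 0.2471]
ee_rot: [[0.993, -0.114, -0.021], [-0.116, -0.977, -0.178], [-0.0, 0.179, -0.984]]
contact_force: [-0.9, -3.9, 2.1]
grip_width: 0.0223
```

```bash
python3 snap.py 7 200 140 220 100
```

```text
t 7.2 p [0.5609 0.2342 0.2471] F [-0.9399 -3.8622  2.0978] g 0.0223 j [ 25.9  24.   81.3  -8.8  80.4 124.5]
[[ 0.9933 -0.114  -0.0209]
 [-0.1159 -0.9772 -0.1777]
 [-0.0002  0.1789 -0.9839]]
```

View pics/s7.png

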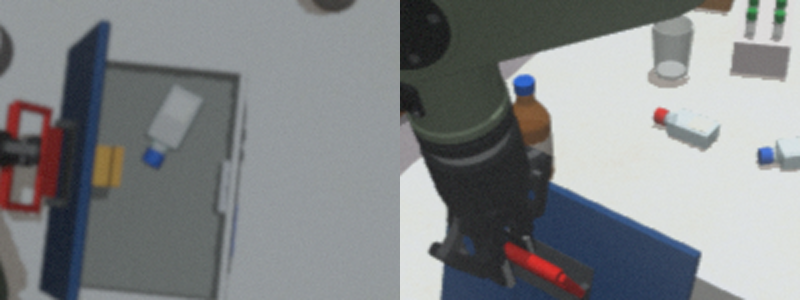

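The lid is near 70°. The inside flask, at (170,125) in the top crop, lies diagonally in the far half. Continuing.

Request:
apply_moves(
  series=[
    [0.022,0,-0.013,0,0,0,0],
    [0.022,0,-0.0125,0.001,0,0,0],
    [0.022,0,-0.0125,0.002,0,0,0],
    [0.022,0,-0.0125,0.003,0,0,0],
    [0.022,0,-0.012,0.004,0,0,0],
    [0.022,0,-0.012,0.0045,0,0,0],
  ],
)

```text
time: 8.05
eef_pos: [0.569, 0.3045, 0.2191]
ee_rot: [[0.993, -0.114, -0.021], [-0.116, -0.977, -0.178], [-0.0, 0.179, -0.984]]
contact_force: [-0.6, -1.6, 1.6]
grip_width: 0.0218
```

```bash
python3 snap.py 8 200 140 200 120
```

```text
t 8.05 p [0.569  0.3045 0.2191] F [-0.5748 -1.6347  1.6259] g 0.0218 j [ 31.   28.7  77.5  -8.3  80.2 129.5]
[[ 0.9933 -0.1139 -0.0209]
 [-0.1159 -0.9773 -0.1776]
 [-0.0002  0.1788 -0.9839]]
```

View pics/s8.png

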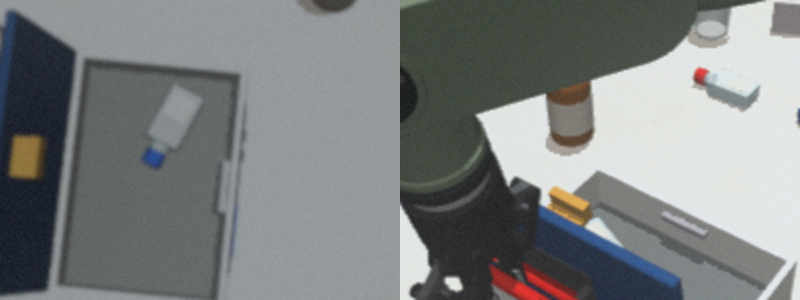

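```bash
cat > lid.py <<'E'
import sys
from h import *; from g import CX,CY,H,O
d=load(sys.argv[1]);W=cloud(d);h=hsv(d)
m=(h[...,0]>95)&(h[...,0]<135)&(h[...,1]>90)
P=W[m];q=P-H;x=q@CX;y=q@CY;z=q[:,2]
k=(abs(y)<.14)&(z>.02)&(z<.21)&(abs(x)<.08);x,z,y=x[k],z[k],y[k]
for a in np.arange(.03,.21,.03):
    s=abs(z-a)<.015
    if s.sum()>5: print(a,s.sum(),np.percentile(x[s],[10,50,90]).round(4))
s=(z>.03)&(z<.18);c=np.polyfit(z[s],x[s],1);print("lid deg",90+np.degrees(np.arctan(c[0])),c,"zmax",z.max())
E
python3 lid.py top8.npz
```

```text
0.03 285 [0.005  0.0067 0.0086]
0.06 313 [0.0086 0.0108 0.0126]
0.09 310 [0.0134 0.0153 0.0173]
0.12 323 [0.0179 0.0198 0.0219]
0.15 379 [0.0225 0.0244 0.0262]
0.18 695 [0.0273 0.0299 0.0345]
lid deg 98.56189348749842 [0.1506 0.0018] zmax 0.2014985080488343
```

The lid stands at 98.6°. Now I'll ease the paddle back a little and withdraw along the tool axis.

Request:
apply_moves(
  series=[
    [0.022,0,0.006,-0.008,0,0,0],
    [0.022,0,0.006,-0.01,0,0,0],
    [0.022,0,0.005,-0.01,0,0,0],
    [0.022,0,0,-0.015,0,0,0],
    [0.022,0,0,-0.02,0,0,0],
    [0.022,0,0,-0.025,0,0,0],
    [0.022,0,0,-0.03,0,0,0],
    [0.022,0,0,-0.03,0,0,0],
  ],
)

```text
time: 9.15
eef_pos: [0.5701, 0.3144, 0.3707]
ee_rot: [[0.993, -0.114, -0.019], [-0.115, -0.978, -0.175], [0.002, 0.176, -0.984]]
contact_force: [0.5, -0.2, -0.2]
grip_width: 0.0221
```

```bash
python3 snap.py 9; python3 lid.py top9.npz
```

```text
t 9.15 p [0.5701 0.3144 0.3707] F [ 0.485  -0.1839 -0.1673] g 0.0221 j [ 31.6  26.6  59.8  -8.1  99.7 127.3]
[[ 0.9933 -0.1137 -0.0187]
 [-0.1152 -0.9778 -0.1752]
 [ 0.0016  0.1762 -0.9844]]
0.03 381 [0.0057 0.0079 0.0099]
0.06 500 [0.0103 0.0128 0.015 ]
0.09 415 [0.0157 0.0181 0.0204]
0.12 408 [0.0211 0.0237 0.026 ]
0.15 430 [0.0267 0.0288 0.0311]
0.18 842 [0.0328 0.0363 0.044 ]
lid deg 100.25350758458326 [0.1809 0.0018] zmax 0.20064348750617
```

View pics/s9.png

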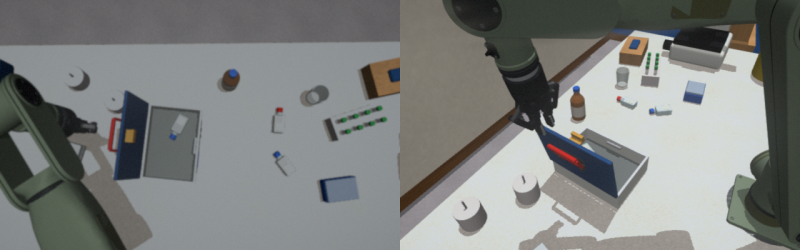

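The lid now leans on its stop at 100° and the tool is free. In the top view (left half) the red flask lies undisturbed at (279,120). Travelling to it, and measuring the inside flask meanwhile.

```bash
python3 - <<'E'
from g import *
s=readout.get_state()
a=np.radians(-5.5);R=np.c_[[np.cos(a),np.sin(a),0],[np.sin(a),-np.cos(a),0],[0,0,-1]]
go([.6185,-.3035,.25],R)
go([.6185,-.3035,.25],R,"after untilt",R0=R)
from h import *
d=load('top9.npz');W=cloud(d)
q=W-O;x=q@CX;y=q@CY
m=((abs(x)<.088)&(abs(y)<.128)&(W[...,2]>.03)&(W[...,2]<.065)).astype(np.uint8)
for k,s,c in comps(m,20):
    print(s,np.median(x[k]),np.median(y[k]),np.percentile(x[k],[2,98]),np.percentile(y[k],[2,98]),np.median(W[k],0))
fl=(abs(x)<.08)&(abs(y-.06)<.05);print("floor",np.nanmedian(W[fl],0))
# inner wall edges
for k,s,c in comps(blue(d)):
    w=np.median(W[k],0)
    print(s[4],w.round(3),((w-O)@CX).round(3),((w-O)@CY).round(3)) if s[4]<300 else 0
E
```

```text
d [0.1173 0.5785 0.2272] turn [ 0.173  -0.0057 -0.0197] |d| 0.6325
after untilt d [0.1066 0.6111 0.1233] turn [0. 0. 0.] |d| 0.6325
[271 182  31  43 649] -0.013390550300956861 -0.06789521572100414 [-0.0431  0.0117] [-0.11   -0.0195] [0.6117 0.086  0.0448]
[309 221   6  25  76] -0.0841854929098185 -0.0013627458700996968 [-0.0878 -0.0804] [-0.0275  0.0286] [0.5383 0.0229 0.0622]
floor [0.4862 0.1149 0.0193]
130 [nan nan nan] nan nan
283 [nan nan nan] nan nan
58 [0.572 0.107 0.043] 0.003 -0.025
58 [ 0.5   -0.291  0.023] -0.401 0.0
271 [ 0.373 -0.462  0.039] -0.586 0.106
```

Request:
apply_moves(
  series=[
    [0.03,0,0,0,0.086,0,0],
    [0.04,0,0,0,0.086,0,-0.02],
    [0.06,0.008,0.045,0,0,0,0],
    [0.07,0.009,0.052,0,0,0,0],
    [0.07,0.009,0.052,0,0,0,0],
    [0.07,0.009,0.052,0,0,0,0],
    [0.07,0.009,0.052,0.01,0,0,0],
    [0.07,0.009,0.052,0.01,0,0,0],
  ],
)

```text
time: 10.25
eef_pos: [0.5935, 0.0032, 0.3505]
ee_rot: [[0.995, -0.096, -0.001], [-0.096, -0.995, -0.007], [-0.0, 0.007, -1.0]]
contact_force: [1.2, 0.1, 0.8]
grip_width: 0.0701
```

Request:
apply_moves(
  series=[
    [0.07,0.009,0.052,0.015,0,0,0],
    [0.07,0.009,0.052,0.015,0,0,0],
    [0.07,0.009,0.052,0.02,0,0,0],
    [0.07,0.009,0.052,0.02,0,0,0],
    [0.07,0.009,0.052,0.02,0,0,0],
    [0.07,0.009,0.045,0.01,0,0,0],
    [0.07,0,0,0,0,0,0],
  ],
)

```text
time: 11.12
eef_pos: [0.6172, -0.3078, 0.2508]
ee_rot: [[0.995, -0.1, -0.004], [-0.1, -0.995, -0.007], [-0.003, 0.007, -1.0]]
contact_force: [-1.0, 0.4, -0.9]
grip_width: 0.07
```

```bash
python3 snap.py 10 360 120 280 60; python3 lid.py top10.npz|tail -1; python3 - <<'E'
from g import *
a=np.radians(-5.5);R=np.c_[[np.cos(a),np.sin(a),0],[np.sin(a),-np.cos(a),0],[0,0,-1]]
go([.6185,-.3035,.1],R)
E
```

```text
t 11.12 p [ 0.6172 -0.3078  0.2508] F [-0.966   0.432  -0.8869] g 0.07 j [-27.3  28.8  72.1  -0.5  79.1  68.6]
[[ 0.995  -0.1001 -0.004 ]
 [-0.1001 -0.995  -0.0067]
 [-0.0033  0.0071 -1.    ]]
lid deg 100.27009086197526 [0.1812 0.0018] zmax 0.20086981024279305
 d [ 0.0008 -0.0024  0.1527] turn [ 0.0067  0.0014 -0.001 ] |d| 0.1527
```

View pics/s10.png

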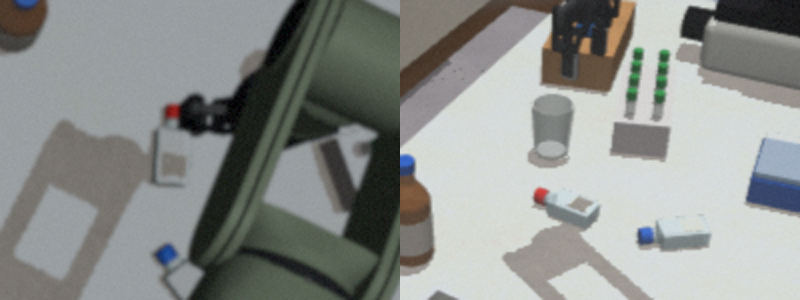

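Both flasks and the bottle are untouched. Descending over the red flask.

Request:
apply_moves(
  series=[
    [0.07,0.001,-0.002,0.045,0.006,0,0],
    [0.07,0,-0.001,0.05,0,0,0],
    [0.07,0,0,0.05,0,0,0],
    [0.07,0,0,0.04,0,0,0],
    [0.07,0,0,0,0,0,0],
  ],
)

```text
time: 11.85
eef_pos: [0.6173, -0.3001, 0.0656]
ee_rot: [[0.996, -0.094, -0.007], [-0.094, -0.996, 0.002], [-0.007, -0.001, -1.0]]
contact_force: [-0.1, 1.1, 0.1]
grip_width: 0.0699
```

```bash
python3 snap.py 11 360 120 280 80; python3 - <<'E'
from g import *
a=np.radians(-5.5);R=np.c_[[np.cos(a),np.sin(a),0],[np.sin(a),-np.cos(a),0],[0,0,-1]]
go([.6185,-.3035,.02],R)
E
```

```text
t 11.85 p [ 0.6173 -0.3001  0.0656] F [-0.1432  1.0678  0.0964] g 0.0699 j [-26.8  36.4  86.3  -0.1  57.7  68.6]
[[ 0.9955 -0.0944 -0.0069]
 [-0.0944 -0.9955  0.0016]
 [-0.007  -0.0009 -1.    ]]
 d [-0.0015  0.0014  0.05  ] turn [ 0.0027 -0.0015  0.001 ] |d| 0.0501
```

View pics/s11.png

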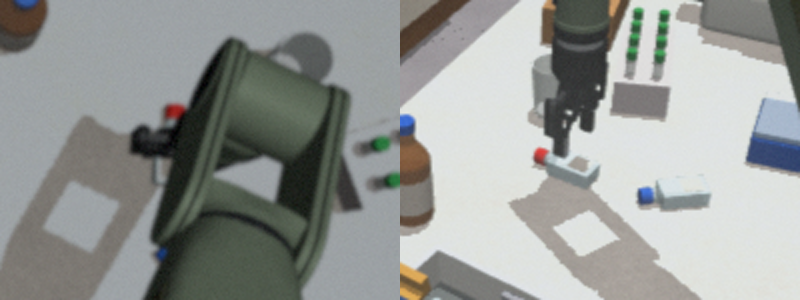

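Request:
apply_moves(
  series=[
    [0.07,-0.001,0.002,0.02,0,0,0],
    [0.07,0,0.001,0.015,0,0,0],
    [0.07,0,0,0.01,0,0,0],
    [0.07,0,0,0,0,0,0],
  ],
)

```text
time: 12.45
eef_pos: [0.6174, -0.3057, 0.0229]
ee_rot: [[0.995, -0.096, -0.002], [-0.096, -0.995, -0.002], [-0.002, 0.002, -1.0]]
contact_force: [0.5, -1.0, -0.9]
grip_width: 0.0705
```

```bash
python3 snap.py 12 360 120 280 80
```

```text
t 12.45 p [ 0.6174 -0.3057  0.0229] F [ 0.4703 -0.9849 -0.9291] g 0.0705 j [-27.2  39.   88.3  -0.2  52.7  68.4]
[[ 0.9954 -0.0961 -0.0018]
 [-0.0961 -0.9954 -0.0016]
 [-0.0016  0.0018 -1.    ]]
```

View pics/s12.png

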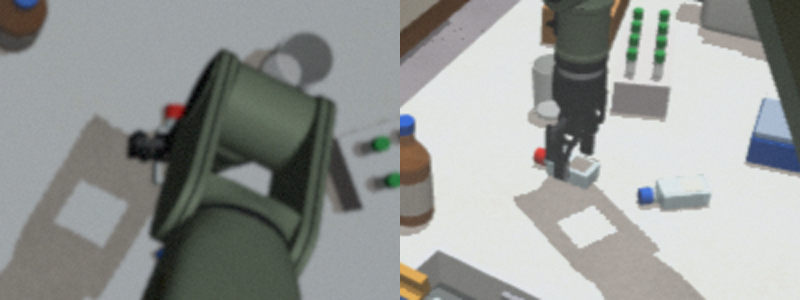

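The fingers straddle the body; the near finger is at (560,160) in the side crop, just behind the cap. Closing.

Request:
apply_moves(
  series=[
    [0.055,0,0,0,0,0,0],
    [0.045,0,0,0,0,0,0],
    [0.036,0,0,0,0,0,0],
    [0.036,0,0,0,0,0,0],
    [0.036,0,0,0,0,0,0],
  ],
  squeeze=30,
)

```text
time: 13.18
eef_pos: [0.6179, -0.306, 0.0238]
ee_rot: [[0.995, -0.096, -0.0], [-0.096, -0.995, -0.002], [-0.0, 0.002, -1.0]]
contact_force: [0.5, 0.7, 3.7]
grip_width: 0.0412
```

Request:
apply_moves(
  series=[
    [0.036,0,0,-0.01,0,0,0],
    [0.036,0,0,-0.02,0,0,0],
    [0.036,0,0,-0.03,0,0,0],
    [0.036,0,0,-0.035,0,0,0],
    [0.036,0,0,0,0,0,0],
  ],
)

```text
time: 13.8
eef_pos: [0.6192, -0.3064, 0.1216]
ee_rot: [[0.995, -0.096, 0.005], [-0.096, -0.995, -0.005], [0.005, 0.004, -1.0]]
contact_force: [-0.4, 0.3, -0.3]
grip_width: 0.0409
```

```bash
python3 snap.py 13 360 120 280 80
```

```text
t 13.8 p [ 0.6192 -0.3064  0.1216] F [-0.3561  0.3326 -0.2681] g 0.0409 j [-27.2  33.5  82.9  -0.1  63.2  68.4]
[[ 0.9954 -0.0961  0.0045]
 [-0.0961 -0.9954 -0.0049]
 [ 0.005   0.0045 -1.    ]]
```

View pics/s13.png

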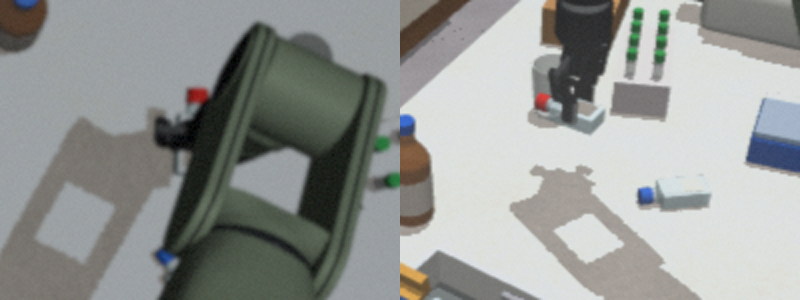

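Lifted and level, cap at (545,102) in the side crop. Carrying it to the chamber.

Request:
apply_moves(
  series=[
    [0.036,-0.012,-0.03,-0.02,0,0,0],
    [0.036,-0.022,-0.049,-0.015,0,0,0],
    [0.036,-0.024,-0.052,-0.01,0,0,0],
    [0.036,-0.024,-0.052,0,0,0,0],
    [0.036,-0.024,-0.052,0,0,0,0],
    [0.036,-0.024,-0.052,0,0,0,0],
    [0.036,-0.024,-0.052,0,0,0,0],
    [0.036,-0.024,-0.052,0,0,0,0],
  ],
)

```text
time: 14.9
eef_pos: [0.4762, 0.1021, 0.161]
ee_rot: [[0.995, -0.096, -0.004], [-0.096, -0.995, -0.002], [-0.004, 0.003, -1.0]]
contact_force: [1.3, 0.3, -0.8]
grip_width: 0.0409
```

Request:
apply_moves(
  series=[
    [0.036,0,0,0,0,0,-0.155],
    [0.036,0,0,0,0,0,-0.175],
    [0.036,0,0,0,0,0,-0.175],
    [0.036,0,0,0,0,0,-0.175],
    [0.036,0,0,0,0,0,-0.175],
    [0.036,0,0,0,0,0,-0.175],
    [0.036,0,0,0,0,0,-0.175],
    [0.036,0,0,0,0,0,-0.175],
  ],
)

```text
time: 15.9
eef_pos: [0.4769, 0.1005, 0.1608]
ee_rot: [[0.278, 0.961, -0.005], [0.961, -0.278, -0.003], [-0.004, -0.004, -1.0]]
contact_force: [0.2, 0.1, -0.6]
grip_width: 0.0412
```

Request:
apply_moves(
  series=[
    [0.036,0,0,0,0,0,-0.173],
    [0.036,0,0,0,0,0,0],
    [0.036,0,0,0,0,0,0],
  ],
)

```text
time: 16.27
eef_pos: [0.4776, 0.1007, 0.1617]
ee_rot: [[0.116, 0.993, -0.003], [0.993, -0.116, -0.002], [-0.003, -0.003, -1.0]]
contact_force: [-0.1, 0.3, -1.7]
grip_width: 0.0413
```

```bash
python3 snap.py 14 200 140 240 120; python3 - <<'E'
from g import *
R=np.c_[CX,CY,-Z]; R=np.c_[CX,np.cross(-Z,CX),-Z]
go(O-.014*CX+.066*CY+.12*Z,R)
E
```

```text
t 16.27 p [0.4776 0.1007 0.1617] F [-0.1385  0.3045 -1.7107] g 0.0413 j [ 10.6  14.8 107.8  -0.1  57.5  17.3]
[[ 0.1162  0.9932 -0.003 ]
 [ 0.9932 -0.1162 -0.0023]
 [-0.0027 -0.0027 -1.    ]]
 d [0.0006 0.0013 0.0422] turn [-0.0018  0.0023 -0.0003] |d| 0.0422
```

View pics/s14.png

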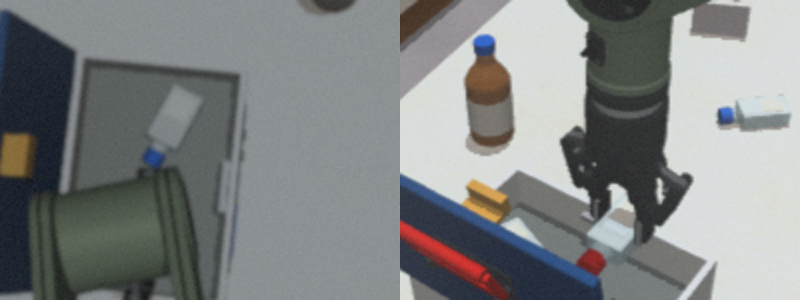

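The flask hangs level above the near half, cap toward the hinge at (590,262) in the side crop. Lowering.

Request:
apply_moves(
  series=[
    [0.036,0.001,0.001,0.025,0,0,0],
    [0.036,0,0,0.025,0,0,0],
    [0.036,0,0,0.025,0,0,0],
    [0.036,0,0,0.02,0,0,0],
    [0.036,0,0,0.01,0,0,0],
    [0.036,0,0,0,0,0,0],
  ],
)

```text
time: 17.12
eef_pos: [0.4789, 0.1014, 0.0572]
ee_rot: [[0.114, 0.993, -0.002], [0.993, -0.114, -0.002], [-0.002, -0.002, -1.0]]
contact_force: [0.1, -0.2, -0.1]
grip_width: 0.0413
```

```bash
python3 snap.py 15 200 140 260 140; python3 lid.py top15.npz|tail -1
```

```text
t 17.12 p [0.4789 0.1014 0.0572] F [ 0.0808 -0.1616 -0.0678] g 0.0413 j [ 10.7  22.6 115.   -0.1  42.5  17.3]
[[ 0.1142  0.9935 -0.0023]
 [ 0.9935 -0.1142 -0.0022]
 [-0.0024 -0.002  -1.    ]]
lid deg 100.23177160073946 [0.1805 0.0019] zmax 0.2005006684423044
```

View pics/s15.png

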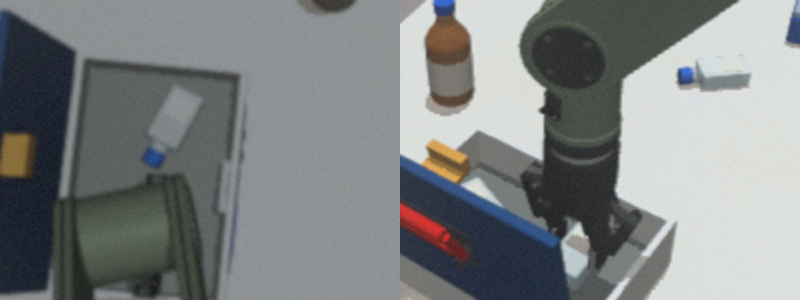

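Inside with no contact yet. Slow final descent follows.

Request:
apply_moves(
  series=[
    [0.036,0,0,0.004,0,0,0],
    [0.036,0,0,0.004,0,0,0],
    [0.036,0,0,0.002,0,0,0],
    [0.036,0,0,0.002,0,0,0],
    [0.036,0,0,0,0,0,0],
  ],
)

```text
time: 17.85
eef_pos: [0.479, 0.1014, 0.0454]
ee_rot: [[0.114, 0.994, -0.002], [0.994, -0.114, -0.002], [-0.002, -0.001, -1.0]]
contact_force: [-0.9, -0.1, -0.8]
grip_width: 0.0414
```

Request:
apply_moves(
  series=[
    [0.036,0,0,0.001,0,0,0],
    [0.036,0,0,0.001,0,0,0],
    [0.036,0,0,0,0,0,0],
  ],
)

```text
time: 18.23
eef_pos: [0.4792, 0.1014, 0.0438]
ee_rot: [[0.114, 0.994, -0.001], [0.994, -0.114, -0.002], [-0.002, -0.001, -1.0]]
contact_force: [-1.5, -0.5, 2.3]
grip_width: 0.0415
```

Request:
apply_moves(
  series=[
    [0.036,0,0,0.001,0,0,0],
    [0.036,0,0,0,0,0,0],
  ],
)

```text
time: 18.48
eef_pos: [0.4791, 0.1014, 0.0437]
ee_rot: [[0.114, 0.994, -0.001], [0.994, -0.114, -0.002], [-0.002, -0.0, -1.0]]
contact_force: [-3.6, -1.6, 10.2]
grip_width: 0.041
```

It touched down on the floor (10 N, z as expected). Easing off slightly and releasing.

Request:
apply_moves(
  series=[
    [0.036,0,0,-0.0015,0,0,0],
    [0.044,0,0,0,0,0,0],
    [0.052,0,0,0,0,0,0],
    [0.062,0,0,0,0,0,0],
    [0.066,0,0,0,0,0,0],
  ],
)

```text
time: 19.1
eef_pos: [0.479, 0.1014, 0.0439]
ee_rot: [[0.114, 0.994, -0.001], [0.994, -0.114, -0.002], [-0.002, -0.001, -1.0]]
contact_force: [0.2, 0.6, -0.2]
grip_width: 0.0662
```

Request:
apply_moves(
  series=[
    [0.066,0,0,-0.01,0,0,0],
    [0.066,0,0,-0.02,0,0,0],
    [0.066,0,0,-0.03,0,0,0],
    [0.066,0,0,-0.04,0,0,0],
    [0.066,0,0,-0.05,0,0,0],
    [0.066,0,0,-0.05,0,0,0],
    [0.066,0,0,-0.04,0,0,0],
    [0.066,0,0,0,0,0,0],
  ],
)

```text
time: 20.1
eef_pos: [0.4808, 0.1022, 0.2882]
ee_rot: [[0.114, 0.993, 0.007], [0.994, -0.114, -0.0], [0.0, 0.007, -1.0]]
contact_force: [0.3, 0.2, -0.1]
grip_width: 0.0658
```

Request:
apply_moves(
  series=[
    [0.066,-0.04,0,0,0,0,0],
    [0.066,-0.05,0,0,0,0,0],
    [0.066,-0.05,0,0,0,0,0],
    [0.066,-0.05,0,0,0,0,0],
    [0.066,-0.05,0,0,0,0,0],
    [0.066,-0.05,0,0,0,0,0],
    [0.066,-0.03,0,0,0,0,0],
    [0.066,0,0,0,0,0,0],
  ],
)

```text
time: 21.1
eef_pos: [0.442, -0.2173, 0.2837]
ee_rot: [[0.117, 0.993, -0.003], [0.993, -0.117, -0.001], [-0.001, -0.003, -1.0]]
contact_force: [-0.8, 0.8, -0.7]
grip_width: 0.0664
```

```bash
python3 snap.py 16 200 140 240 120; python3 lid.py top16.npz|tail -1; python3 - <<'E'
from h import *; from g import *
for t in('top9.npz','top16.npz'):
    d=load(t);W=cloud(d);q=W-O;x=q@CX;y=q@CY
    m=((abs(x)<.088)&(abs(y)<.128)&(W[...,2]>.03)&(W[...,2]<.065)).astype(np.uint8)
    for k,s,c in comps(m,60): print(t,s,"x",np.percentile(x[k],[2,98]),"y",np.percentile(y[k],[2,98]),"z",np.median(W[k][:,2]))
for n,t0,t1 in(('top','top0.npz','top16.npz'),('side','side0.npz','side16.npz')):
    for t in (t0,t1):
        d=load(t);print(t,[(nm,s[4],c.round(1).tolist()) for nm,f in(('r',red),('b',blue)) for k,s,c in comps(f(d)) if s[4]<200])
E
```

```text
t 21.1 p [ 0.442  -0.2173  0.2837] F [-0.8387  0.7756 -0.7337] g 0.0664 j [-27.4   9.5  96.   -0.1  74.6 -20.7]
[[ 0.1171  0.9931 -0.0032]
 [ 0.9931 -0.1171 -0.001 ]
 [-0.0014 -0.0031 -1.    ]]
lid deg 100.23572208054331 [0.1806 0.0019] zmax 0.20097750266639236
top9.npz [271 182  31  43 649] x [-0.0431  0.0117] y [-0.11   -0.0195] z 0.044848961065791615
top9.npz [309 221   6  25  76] x [-0.0878 -0.0804] y [-0.0275  0.0286] z 0.06221590476407901
top16.npz [271 182  31  43 650] x [-0.0432  0.0118] y [-0.1093 -0.0196] z 0.04478091542125584
top16.npz [309 221   6  25  79] x [-0.0879 -0.0804] y [-0.0275  0.0286] z 0.06175778564187384
top16.npz [252 248  43  20 654] x [-0.0462  0.0476] y [0.0454 0.0851] z 0.044972546181864526
top0.npz [('r', np.int32(38), [446.8, 175.3]), ('b', np.int32(127), [372.5, 117.0]), ('b', np.int32(58), [442.9, 246.8])]
top16.npz [('r', np.int32(44), [255.4, 255.2]), ('b', np.int32(126), [372.5, 117.0]), ('b', np.int32(58), [276.3, 218.6])]
side0.npz [('r', np.int32(17), [349.8, 156.5]), ('b', np.int32(152), [375.4, 70.4]), ('b', np.int32(75), [281.5, 141.8]), ('b', np.int32(170), [468.7, 154.6]), ('b', np.int32(36), [402.6, 176.9])]
side16.npz [('b', np.int32(103), [463.1, 17.9]), ('b', np.int32(150), [375.3, 70.3]), ('b', np.int32(76), [281.6, 141.9]), ('b', np.int32(185), [469.0, 155.0]), ('b', np.int32(35), [402.6, 176.8])]
```

View pics/s16.png

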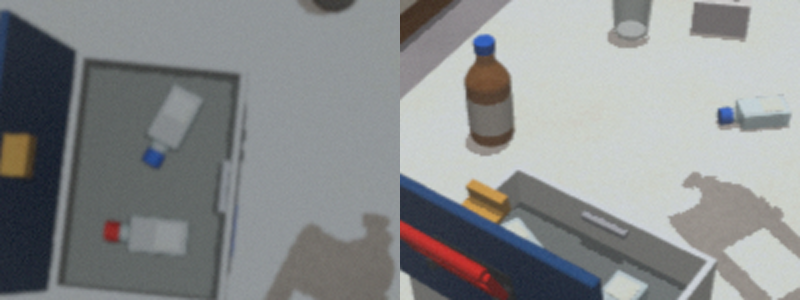

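The red flask lies flat in the near half at (155,235) in the top crop, and the inside flask, at (170,125), is unmoved. Last comes a check of the jar, then hand in.

```bash
python3 - <<'E'
from h import *
for n,b in(('side',(170,265,250,340)),('top',(155,140,215,185))):
    a,c=load(n+'0.npz'),load(n+'16.npz');x0,y0,x1,y1=b
    dd=np.abs(a['range_z']-c['range_z'])[y0:y1,x0:x1];print(n,np.percentile(dd,[50,95,99]),np.abs(a['pixels'][y0:y1,x0:x1].astype(int)-c['pixels'][y0:y1,x0:x1]).mean())
from rig import manip
print(manip.sign_off())
E
```

```text
side [0.00151783 0.00458526 0.00724553] 13.115277777777777
top [0.00337589 0.26662854 1.04888802] 24.50024691358025
the job is handed in; nothing more can be done
None
```

The chamber lid stands open and the red-capped flask lies flat on the floor in the empty half. I handed the job in at about 21 s.

I raised the paddle with the bar held between the fingers and swung the lid up. Partway up, at about 46°, the bar had rolled towards the fingertips and pushed on the tool with about 19 N. I loosened the jaws to a cage and finished the swing that way. I then lowered the flask until it touched the floor, at about 10 N, and released it.

**Last checks:**
- **Lid:** it leans on its stop at about 100°, and the tool is clear of everything.
- **Red flask:** it lies level, with its top 45 mm above the bench where about 46 mm is expected. It sits at chamber y +45 to +85 mm, with its cap toward the hinge.
- **Inside flask:** its measured extents agree within 1 mm before and after.
- **Bottle:** its cap is unmoved in both views, to within 0.1 pixel.
- **Blue flask:** its cap is unmoved in the side view. It did not show in the final top view, so that view could not confirm it.
- **White jar by the chamber:** the side view depth is unchanged to within noise (median 1.5 mm). The top view disagreed: depth jumped in part of the window and the pixels changed. I think that is the open lid reaching into the jar's window, but I did not confirm it before handing in.

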